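Open the sample changer's loading gate and hold it wide

ROBOT

A 7-joint arm with a two-finger parallel gripper is mounted at the origin on the work surface. World frame = base frame: x ahead of the robot, y to its left, z up, the work surface at z = 0. Lengths are in m, angles in rad, forces in N, time in s.
With the tool pointing down it reaches from about 0.4 to 0.9 m from the base axis. Payload 5.6 kg.
Tool frame: the origin (TCP) lies on the centre line of the jaws, within the pads' length; the fingertips stand ctrl.tcp_to_tips ahead of it and the grasp point (between the pads) lies 6 mm ahead of it (ctrl.tcp_to_tips is the distance from the TCP to the fingertips, in m); z points along the fingers, y is the line along which they close (so a half turn about z gives the same grasp; the last joint's range is limited). The gripper opens to 92 mm and grips with 3 to 60 N. Pads are 20 mm wide; open, the fingers measure 128 mm over their backs; the gripper's body (75 mm by 189 mm) begins 69 mm behind the grasp point.
Start: joints at [1.125, 0.468, -0.012, 1.603, 0.006, 1.071, -0.056], TCP at [0.255, -0.598, 0.214] pointing down, gripper open.
Joint ranges: [-2.53, 2.53], [-0.31, 2.02], [-1.57, 1.55], [0.28, 2.44], [-1.29, 4.43], [0.15, 1.84], [-2.92, 2.92]. Speed limits (rad/s): [2.57, 2.57, 3.14, 3.14, 3.14, 3.14, 3.14].

INTERFACE

Orientations are given as a unit quaternion [x, y, z, w].
In Python, from workcell import ctrl gives the robot as it stands.
- The arm moves only by the tool step_arm, never from a script. Its argument "commands" is a list of rows, each a list of 3 entries, a list of its own where there are three numbers: the shift along the tool's x, y, z normalised to -1 to 1, where 1 is 12 cm, then the turn about the tool's z normalised to -1 to 1, where 1 is 90 degrees, then the gripper command: -1 is shut, 1 is fully open, values between are in proportion. In form: [[[x, y, z], spin, hand], ...]. A call has 1 to 10 rows; each row is the pose to reach, as a shift and turn from the pose commanded when the call began, along the tool's axes at that moment; what a row does not reach only later rows make up. A row lasts 1/12 s, in which the tool goes at most 41.7 mm and 7.16 degrees, less where a joint would pass 70% of its speed; a pose out of reach is approached as far as the arm can. A call with a number of a shift or a turn outside -1 to 1 is refused whole. A call with a gripper value outside its range is refused whole. The fingers move at their own pace and stop on an object; "force" is the grip in N (left out, the last holds). Time passes only in rows, so rows that repeat a pose let the fingers close. It gives the time, the measured TCP pose, the force, the opening and the grip force at its end, in the units of the state.
- ctrl.get_state(): the state, without advancing time (a new reading comes with each control period).
- ctrl.snapshot(name): name is "side" or "top"; returns the picture (400x640x3 uint8, blue, green, red); there is no depth.
- ctrl.camera_info(name): a dict with "camera_matrix" (3x3 intrinsics, pixels), "k1" (the pictures are not rectified: a ray, as slopes to the right and down, at radius r is drawn at 1 + k1 r^2 times it, then the intrinsics apply), "view" (4x4, takes a point from world to camera coordinates). Camera axes: x right, y down, z forward; pixel columns grow to the right and rows downward; lengths in m; the calibration is good to about 2 mm. A picture is of the moment at which its call begins. camera_info takes no time and is no camera call.
- ctrl.sign_off(): hands the job in; it is judged then, once.
The state is a dict: "clock": time; "joint_positions": joint angles; "qd": joint speeds; "joint_efforts": joint torques, N m; "position": TCP position; "ee_rot": TCP orientation; "wrist_force": force on the tool from outside, world axes, zero at the start; "moment": the same for the moment, N m; "grip_width": opening from 0.0 (shut) to 1.0 (fully open); "grasp_force": force on a finger pad.
Only numpy, scipy, OpenCV 4.12 (cv2) and the standard library are available. Lean on these libraries where they do the work, as an engineer would, in place of code of your own. Each camera call takes 0.05 s, during which the arm holds its last target. There are 200 camera calls.

TASK

Open the loading gate of the sample changer: squeeze the yellow main catch against its dark rest so that the gate springs out onto the safety catch, then squeeze the red safety catch against its rest in the same way to free the gate. Take the gate by its black knob, swing it out past its detent until it stands wide open at its stop, and finish still holding it there, since the gate springs back if let go. Leave the jar, the mortar and the puck box on the bench where they are.

Things in the scene. Friction and masses are not known exactly. Their poses are not given: they have to be found in the camera images.
- changer: Sample changer, fixed: cream and grey base 320 x 322 x 60 mm, turntable with white cups, clear fence 153 mm high, transfer arm (200 mm high) in the corner behind the hinge. Origin on the bench under the gate's hinge axis; x along the closed gate from hinge to catches, -y out of the opening, z up. Grey latch housing at x 176 to 232, y -75 to 55 mm, top at 152 mm.
- gate_hinge (a point): Point on the gate's vertical hinge axis, fixed, 170 mm above the bench.
- gate (a joint): Opening angle in rad: 0 shut, grows as it swings out to the changer's -y, clockwise from above. 0.18 resting on the safety catch. Freed, a hinge spring (0.4 Nm/rad, slightly damped) brings it to about 0.37 and pulls it back beyond 0.4. A roller detent is pushed over between 0.9 and 1.28 (about 8 N at the knob in all); let go beyond it the gate falls back to 1.28. Stop at 1.65. Gate 165 mm long, top at 145 mm.
- knob_grip (a point): Point to grip on the axis of the gate's upright black round knob, 177 mm above the bench. The knob is 20 mm in diameter (24 mm at its cap) and 53 mm tall, stands on the gate's top rail 115 mm from the hinge axis, and turns with the gate; its top is 198 mm above the bench.
- main_catch (a joint): Travel of the yellow main catch's moving tab in m: 0 at rest (bolt out), grows to 0.012 as it is squeezed along the changer's +x towards its rest; the bolt lets the gate go at about 0.006. Spring 3 N at rest to 9 N fully squeezed; it springs back when let go.
- main_tab (a point): Centre of the outer face of the yellow moving tab (26 mm wide along the changer's y, 7 mm thick, upright from 155 to 201 mm above the bench), the face to push on, 185 mm above the bench. The finger pushes it along the changer's +x.
- main_rest (a point): The main catch's fixed dark grey rest, an upright plate 26 mm wide and 7 mm thick opposite the yellow tab (changer_c0 in the rules), 154 to 200 mm above the bench. This point is the centre of its outer face (the face away from the tab), 185 mm above the bench, 44 mm from the outer face of the tab at rest along the changer's x; 32 mm fully squeezed.
- safety_catch (a joint): Travel of the red safety catch's moving tab in m, 0 to 0.012, same spring, direction and behaviour as the main catch; it lets the gate go at about 0.006 once the gate is resting on it.
- safety_tab (a point): Centre of the outer face of the red moving tab, same size and height as the yellow one, 85 mm further out along the changer's -y.
- safety_rest (a point): The safety catch's fixed dark grey rest, same as the main rest (changer_c1 in the rules); the point is likewise the centre of its outer face, 185 mm above the bench.
- jar: Bystander: white jar with blue lid, 54 mm diameter, 75 mm tall. Origin at the centre of its underside.
- mortar: Bystander: white ceramic bowl, 84 mm diameter, 45 mm tall. Origin at the centre of its underside.
- puck_box: Bystander: blue box with grey lid, 77 x 57 x 54 mm. Origin at the centre of its underside.

How it is judged:
On the way, in this order (a step that is already met when the one before it is completed fails the run):
1. the main catch is squeezed between the fingers against its rest and the gate has sprung out onto the safety catch (value of joint main_catch above 0.004 m and contact force between the fingers and changer_c0 above 0.5 N and value of joint gate between 0.12 and 0.26 rad), for 0.1 s.
2. the safety catch is squeezed between the fingers against its rest and the gate has come free of it (value of joint safety_catch above 0.004 m and contact force between the fingers and changer_c1 above 0.5 N and value of joint gate between 0.27 and 0.8 rad), for 0.1 s.
3. the gate has been swung past its detent (value of joint gate above 1.3 rad), for 0.1 s.
At the end, for the whole second after the job is handed in: The gate stands wide open (more than 1.45 rad of 1.65), still, held by the fingers (more than 1 N on the gate), both catches are let go and back out, and the three bystanders are within 30 mm of where they stood (value of joint gate above 1.45 rad and contact force between the fingers and gate above 1 N and velocity of joint gate between -0.1 and 0.1 rad/s and value of joint each of main_catch, safety_catch below 0.003 m and distance of each of jar, mortar, puck_box from where it was at the start of the episode below 0.03 m); the arm keeps its last pose, push and grip.
It fails at once if a bystander is pushed away or tipped (distance of any of jar, mortar, puck_box from where it was at the start of the episode above 0.03 m or angle between any of jar, mortar, puck_box's own z axis and vertical above 0.5 rad).
It also fails if it takes over 58 s, if anything falls off the work surface, if the arm or the gripper's body presses on something with over 40 N, if the wrist force passes 120 N, or if a joint passes its speed limit or range.

## Working session

There is one attempt and no reset: what is moved stays moved. The work goes in short steps, Python scripts to look and compute and a tool call to move; the robot and the scene stay as the last step left them, time stands still between calls to the robot, and variables do not carry over. Pictures are saved under pics/ and viewed, at most 14 in all, crops included, and the job is handed in when it is done.

Besides the shell and the picture viewer there is one more tool, called after ">>>" by a JSON object that holds its "method" and its "body", one argument or row to a line. step_arm: Moves the arm, as the interface text tells. Its arguments: {"type":"object","properties":{"commands":{"type":"array","items":{"type":"array"}},"force":{"type":"number"}},"required":["commands"]}

```bash
mkdir -p pics; ls
python3 - <<'E'
from workcell import ctrl
import cv2
s=ctrl.get_state(); print(s, ctrl.tcp_to_tips)
for n in("side","top"):
    cv2.imwrite(f"pics/{n}0.png",ctrl.snapshot(n)); print(ctrl.camera_info(n))
E
```

```text
pics
{'clock': 0.0, 'joint_positions': array([ 1.12500957,  0.4683761 , -0.01159059,  1.60361195,  0.00600939,
        1.07135121, -0.05630962]), 'qd': array([-6.25096013e-04,  3.55968248e-05, -3.59794779e-04,  5.36461835e-04,
       -8.04546869e-04, -2.91845233e-04,  6.16088919e-04]), 'joint_efforts': array([-2.67173136e-04, -5.20569777e+01, -1.22251743e-02, -2.43745619e+01,
       -5.65283932e-02,  1.73314410e-02,  1.56590895e-04]), 'position': array([ 0.25449481, -0.5974941 ,  0.21344585]), 'ee_rot': array([ 9.79796452e-01,  1.99995447e-01, -2.36530650e-04, -8.22919354e-04]), 'wrist_force': array([ 0.90728243, -0.36379919,  0.02735604]), 'moment': array([ 0.04923818, -0.02163123, -0.01407046]), 'grasp_force': 0.0, 'grip_width': 1.000477708497418} 0.025
{'camera_matrix': array([[465.48365441,   0.        , 324.08448649],
       [  0.        , 465.48365441, 195.30157351],
       [  0.        ,   0.        ,   1.        ]]), 'k1': -0.09833134825233096, 'view': array([[ 0.98212727, -0.1875859 , -0.01541285, -0.63330541],
       [-0.14257923, -0.68802648, -0.71154109,  0.15057336],
       [ 0.12287063,  0.70102146, -0.70247542,  0.88376818],
       [ 0.        ,  0.        ,  0.        ,  1.        ]])}
{'camera_matrix': array([[389.64176484,   0.        , 319.95563804],
       [  0.        , 389.64176484, 193.49157178],
       [  0.        ,   0.        ,   1.        ]]), 'k1': -0.0253280857276547, 'view': array([[-0.012361  , -0.99973883, -0.01922159, -0.01790956],
       [-0.99808507,  0.01350116, -0.06036478,  0.63645807],
       [ 0.06060853,  0.01843861, -0.99799129,  0.96850482],
       [ 0.        ,  0.        ,  0.        ,  1.        ]])}
```

View pics/side0.png

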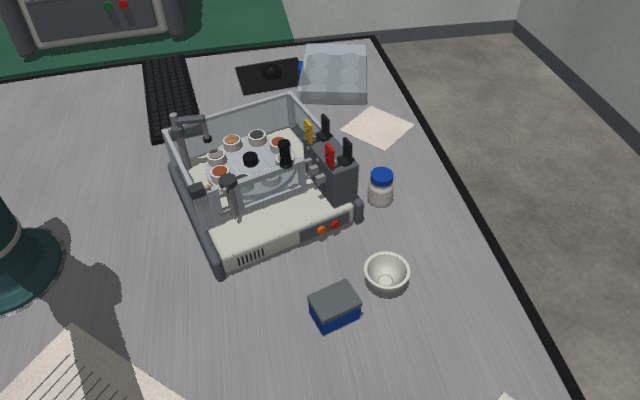

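View pics/top0.png

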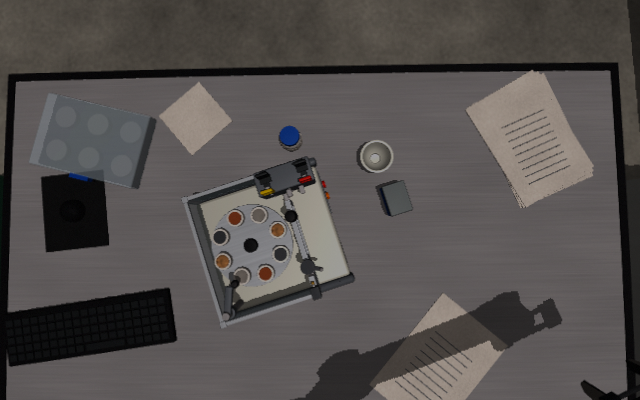

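The side view shows the yellow tab at about (308,131), the red tab at (329,155), their dark rests at (325,126) and (347,150), and the knob at (284,152). In the top view yellow is at (265,192), red at (305,181), the knob at (290,215) and the hinge post at about (308,266). I'll zoom in and measure next.

```bash
cat > h.py <<'E'
import numpy as np, cv2
from workcell import ctrl
def ray(n,uv):
    c=ctrl.camera_info(n);K=c["camera_matrix"];V=c["view"]
    p=cv2.undistortPoints(np.array([[uv]],float),K,np.array([c["k1"],0,0,0,0]))[0,0]
    R=V[:3,:3]; return -R.T@V[:3,3], R.T@np.array([p[0],p[1],1])
def onz(n,uv,z):
    o,d=ray(n,uv); return o+d*(z-o[2])/d[2]
def proj(n,P):
    c=ctrl.camera_info(n);V=c["view"]
    return cv2.projectPoints(np.array([P],float),cv2.Rodrigues(V[:3,:3])[0],V[:3,3],c["camera_matrix"],np.array([c["k1"],0,0,0,0]))[0][0,0]
def tri(a,b):
    (o1,d1),(o2,d2)=ray("side",a),ray("top",b)
    t=np.linalg.lstsq(np.c_[d1,-d2],o2-o1,rcond=None)[0]
    p,q=o1+d1*t[0],o2+d2*t[1]; return (p+q)/2,np.linalg.norm(p-q)
E
python3 - <<'E'
from h import *
S=cv2.imread("pics/side0.png");T=cv2.imread("pics/top0.png")
for n,I,(x0,x1,y0,y1) in(("side",S,(290,365,105,185)),("top",T,(240,335,150,210))):
    h=cv2.cvtColor(I,cv2.COLOR_BGR2HSV)
    for c,lo,hi in(("yel",(20,150,90),(32,255,255)),("red",(0,180,90),(6,255,255)),("red2",(174,180,90),(180,255,255))):
        m=cv2.inRange(h,lo,hi);k=np.zeros_like(m);k[y0:y1,x0:x1]=m[y0:y1,x0:x1]
        N,L,st,ce=cv2.connectedComponentsWithStats(k)
        for i in range(1,N):
            if st[i,4]>8:
                q=cv2.minAreaRect(cv2.findContours((L==i).astype(np.uint8),0,1)[0][0]); print(n,c,st[i],ce[i],cv2.boxPoints(q).round(1).tolist())
a=cv2.resize(S[100:200,270:370],(600,600),interpolation=2); cv2.imwrite("pics/cs.png",a)
b=cv2.resize(T[150:300,230:360][:, :],None,fx=4,fy=4,interpolation=2); cv2.imwrite("pics/ct.png",b)
E
```

```text
side yel [304 119   9  25 154] [308.09090909 131.02597403] [[303.3999938964844, 119.0999984741211], [310.6000061035156, 118.5999984741211], [312.5, 143.0], [305.29998779296875, 143.5]]
side red [325 143   9  27 158] [329.49367089 155.62025316] [[324.6000061035156, 143.10000610351562], [332.5, 142.5], [334.29998779296875, 168.8000030517578], [326.5, 169.39999389648438]]
top yel [260 189  12   7  48] [266.     191.5625] [[259.5, 191.5], [270.6000061035156, 187.8000030517578], [272.1000061035156, 192.3000030517578], [261.0, 196.0]]
top red [299 176  12   7  45] [304.77777778 178.77777778] [[298.6000061035156, 178.8000030517578], [309.70001220703125, 175.10000610351562], [311.1000061035156, 179.3000030517578], [300.0, 183.0]]
top red [322 182   4   5  13] [323.53846154 183.84615385] [[321.70001220703125, 182.10000610351562], [323.79998779296875, 181.39999389648438], [325.29998779296875, 185.89999389648438], [323.20001220703125, 186.60000610351562]]
```

View pics/cs.png

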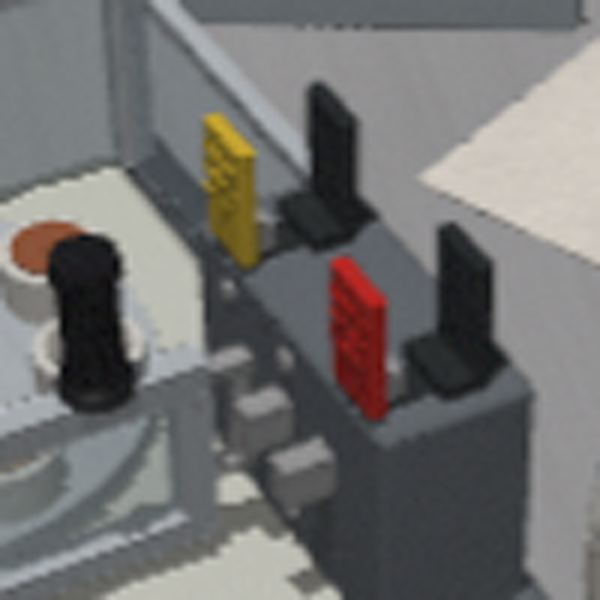

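View pics/ct.png

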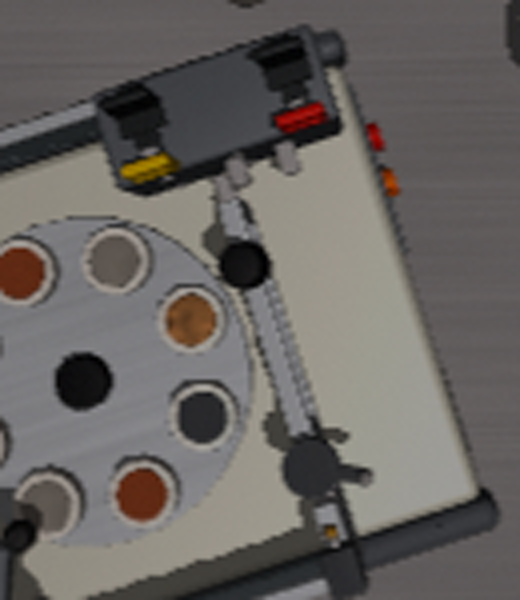

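Run:
```python
from h import *
np.set_printoptions(precision=4,suppress=True)
print("cams",ray("side",(320,200))[0],ray("top",(320,200))[0])
f=lambda n,x,y:(270+x/6,100+y/6) if n=="s" else (230+x/4,150+y/4)
Z=.201
# top-edge of outer face, left/right corners, side view
for nm,l,r in(("yel",(204,118),(254,152)),("red",(332,260),(383,294))):
    a,b=[onz("side",f("s",*p),Z) for p in(l,r)]; print(nm,"side",a,b,(a+b)/2,np.linalg.norm(a-b),np.degrees(np.arctan2(*(b-a)[1::-1])))
for nm,p in(("yel",(147,166)),("red",(301,116)),("mrest",(132,97)),("srest",(282,50))): print(nm,"top",onz("top",f("t",*p),.2))
print("knob",onz("top",f("t",245,265),.198),onz("side",f("s",86,247),.198),tri(f("s",86,247),f("t",245,265)))
print("hinge",onz("top",f("t",311,468),.17),onz("side",(228,180),.17),tri((228,180),f("t",311,468)))
for nm,s,t in (("jar",(380,175),(290,135)),("mortar",(387,268),(376,156)),("box",(335,300),(394,198))): print(nm,tri(s,t))
```

```text
cams [ 0.5349 -0.6347  0.7182] [ 0.5763 -0.0444  1.0046]
yel side [0.6263 0.0903 0.201 ] [0.6388 0.069  0.201 ] [0.6325 0.0796 0.201 ] 0.024633567094325886 -59.69219782274404
red side [0.6523 0.0107 0.201 ] [ 0.6639 -0.0082  0.201 ] [0.6581 0.0013 0.201 ] 0.02212713656851629 -58.380178924102196
yel top [0.6308 0.0809 0.2   ]
red top [0.6557 0.0007 0.2   ]
mrest top [0.6669 0.0886 0.2   ]
srest top [0.6904 0.0102 0.2   ]
knob [0.5789 0.0306 0.198 ] [0.5815 0.0361 0.198 ] (array([0.58  , 0.03  , 0.2028]), np.float64(0.0022051839070027753))
hinge [ 0.4709 -0.0011  0.17  ] [ 0.4732 -0.0161  0.17  ] (array([ 0.4704, -0.0004,  0.1562]), np.float64(0.00250924545113736))
jar (array([0.7738, 0.0439, 0.0734]), np.float64(0.003990088730336776))
mortar (array([ 0.7267, -0.1667,  0.0454]), np.float64(0.0019007315151743978))
box (array([ 0.6227, -0.2097,  0.0398]), np.float64(0.0029766992134989067))
```

>>> {"method": "step_arm", "body": {
  "commands": [
    [[0.3,-0.2,-0.3],-0.08,1],
    [[0.6,-0.4,-0.6],-0.16,1],
    [[0.9,-0.6,-0.8],-0.24,1],
    [[1,-0.7,-0.8],-0.32,1],
    [[1,-0.7,-0.8],-0.4,1],
    [[1,-0.7,-0.8],-0.48,1],
    [[1,-0.7,-0.8],-0.56,1],
    [[1,-0.7,-0.8],-0.64,1],
    [[1,-0.7,-0.8],-0.72,1],
    [[1,-0.7,-0.8],-0.8,1]
  ],
  "force": 15
}}

```text
clock: 0.93
position: [0.3321, -0.4734, 0.31]
ee_rot: [0.675, 0.738, 0.0, -0.0]
wrist_force: [0.4, -0.3, 0.4]
grip_width: 0.999
grasp_force: 0.0
```

```bash
cat >> h.py <<'E'
from scipy.spatial.transform import Rotation as Ro
H=np.array([.4705,-.0005]);YAW=np.radians(17.2)
def ch(x,y):  # changer xy -> world xy
    c,s=np.cos(YAW),np.sin(YAW); return H+[c*x-s*y,s*x+c*y]
def go(x,y,z):
    """remaining shift in tool units to changer (x,y), TCP height z, and spin so tool y lies on changer x"""
    s=ctrl.get_state();R=Ro.from_quat(s["ee_rot"]).as_matrix()
    d=R.T@(np.r_[ch(x,y),z]-s["position"])/.12
    a=np.arctan2(R[1,1],R[0,1]); sp=-(((YAW-a)+np.pi/2)%np.pi-np.pi/2)/(np.pi/2)
    rel=s["position"][:2]-H; c,q=np.cos(YAW),np.sin(YAW)
    print("t",round(s["clock"],2),"shift",d.round(3),"spin",round(sp,3),"pos",s["position"].round(4),"ch",(np.array([c*rel[0]+q*rel[1],-q*rel[0]+c*rel[1]])*1e3).round(1),"F",s["wrist_force"].round(2),"grip",round(s["grip_width"]*92,1),round(s["grasp_force"],2))
E
python3 -c "
from h import *
go(.202,.031,.31)"
```

```text
t 0.93 shift [4.431e+00 3.088e+00 1.000e-03] spin -0.135 pos [ 0.3321 -0.4734  0.31  ] ch [-272.1 -410.8] F [ 0.37 -0.31  0.43] grip 91.9 0.0
```

>>> {"method": "step_arm", "body": {
  "commands": [
    [[0.3,0.2,0],-0.07,1],
    [[0.6,0.4,0],-0.135,1],
    [[0.9,0.6,0],-0.135,1],
    [[1,0.7,0],-0.135,1],
    [[1,0.7,0],-0.135,0.6]
  ]
}}

```text
clock: 1.35
position: [0.4095, -0.3417, 0.3106]
ee_rot: [0.592, 0.806, 0.001, 0.0]
wrist_force: [-0.4, 0.0, 0.2]
grip_width: 0.952
grasp_force: 0.0
```

>>> {"method": "step_arm", "body": {
  "commands": [
    [[0.3,0.3,0],0,0.6],
    [[0.6,0.6,0],0,0.6],
    [[0.9,0.9,0],0,0.5],
    [[1,1,0],0,0.5]
  ]
}}

```text
clock: 1.68
position: [0.4848, -0.1998, 0.3102]
ee_rot: [0.597, 0.802, -0.0, -0.0]
wrist_force: [0.8, 0.2, 0.3]
grip_width: 0.747
grasp_force: 0.0
```

>>> {"method": "step_arm", "body": {
  "commands": [
    [[0.3,0.3,0],0,0.5],
    [[0.6,0.6,0],0,0.5],
    [[0.9,0.9,0],0,0.5],
    [[1,1,0],0,0.5],
    [[1,1,0],0,0.5]
  ]
}}

```text
clock: 2.1
position: [0.5669, -0.0427, 0.3102]
ee_rot: [0.592, 0.806, 0.002, -0.001]
wrist_force: [-1.8, 0.6, -0.6]
grip_width: 0.748
grasp_force: 0.0
```

```bash
python3 -c "
from h import *
go(.2,.031,.31)"
```

```text
t 2.1 shift [0.828 1.006 0.007] spin 0.002 pos [ 0.5669 -0.0427  0.3102] ch [ 79.6 -68.8] F [-1.75  0.57 -0.65] grip 68.9 0.0
```

>>> {"method": "step_arm", "body": {
  "commands": [
    [[0.3,0.35,0],0,0.5],
    [[0.6,0.7,0],0,0.5],
    [[0.83,0.99,0],0,0.5],
    [[0.83,0.99,0],0,0.5],
    [[0.83,0.99,0.3],0,0.5],
    [[0.83,0.99,0.5],0,0.5],
    [[0.83,0.99,0.5],0,0.5],
    [[0.83,0.99,0.5],0,0.5]
  ]
}}

```text
clock: 2.77
position: [0.6491, 0.0776, 0.2489]
ee_rot: [0.596, 0.803, -0.001, -0.001]
wrist_force: [-0.1, -0.5, 0.6]
grip_width: 0.749
grasp_force: 0.0
```

```bash
python3 -c "
from h import *
go(.198,.031,.191)
S=ctrl.snapshot('side');T=ctrl.snapshot('top')
cv2.imwrite('pics/p1.png',np.hstack([cv2.resize(S[40:200,240:400],(400,400)),cv2.resize(T[110:270,200:360],(400,400))]))
# where outer-face bottoms/tops should be for fingers
R=Ro.from_quat(ctrl.get_state()['ee_rot']).as_matrix();p=ctrl.get_state()['position']
for k in(-1,1): print(k,proj('side',p+R@np.array([0,k*.0345,.025])))
print(proj('side',np.r_[ch(.174,.031),.201]),proj('side',np.r_[ch(.218,.031),.2]))"
```

```text
t 2.77 shift [0.077 0.037 0.482] spin -0.005 pos [0.6491 0.0776 0.2489] ch [193.8  21.8] F [-0.13 -0.54  0.61] grip 68.9 0.0
-1 [300.54440996 115.46378452]
1 [333.74047183 105.15591782]
[305.44161463 122.51608024] [325.99839667 116.34619726]
```

View pics/p1.png

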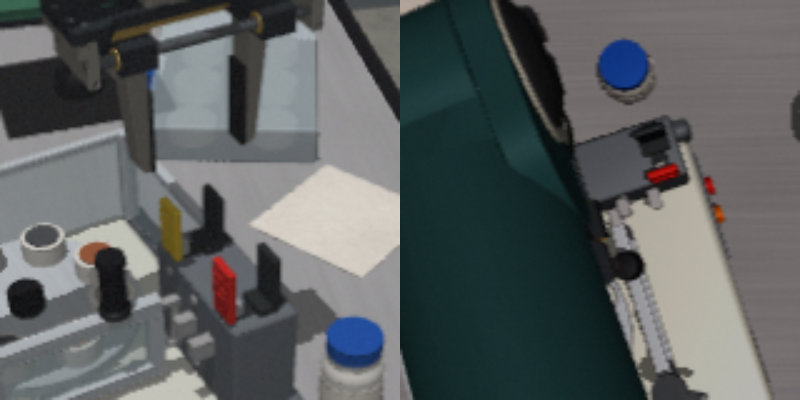

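The fingers straddle the yellow tab's line, still above it (crop: yellow tab at (171,228), its rest at (212,215), fingertips at (145,165) and (238,140)). The pose may not have settled, so I'll give it a few rows before measuring again.

>>> {"method": "step_arm", "body": {
  "commands": [
    [[0,0,0],0,0.5],
    [[0,0,0],0,0.5],
    [[0,0,0],0,0.5]
  ]
}}

```text
clock: 3.12
position: [0.6502, 0.0788, 0.2518]
ee_rot: [0.596, 0.803, 0.001, 0.001]
wrist_force: [0.1, -0.1, 0.6]
grip_width: 0.75
grasp_force: 0.0
```

```bash
python3 -c "
from h import *
go(.199,.030,.191)"
```

```text
t 3.12 shift [0.062 0.03  0.507] spin -0.004 pos [0.6502 0.0788 0.2518] ch [195.2  22.6] F [ 0.12 -0.07  0.55] grip 69.0 0.0
```

>>> {"method": "step_arm", "body": {
  "commands": [
    [[0.06,0.03,0],0,0.5],
    [[0.06,0.03,0.2],0,0.5],
    [[0.06,0.03,0.4],0,0.5],
    [[0.06,0.03,0.5],0,0.5],
    [[0.06,0.03,0.5],0,0.5],
    [[0.06,0.03,0.5],0,0.5],
    [[0.06,0.03,0.5],0,0.5]
  ]
}}

```text
clock: 3.7
position: [0.6519, 0.0876, 0.1917]
ee_rot: [0.596, 0.803, 0.001, 0.001]
wrist_force: [-0.9, 0.2, 0.3]
grip_width: 0.747
grasp_force: 0.0
```

```bash
python3 -c "
from h import *
go(.202,.030,.191)
S=ctrl.snapshot('side')
cv2.imwrite('pics/p2.png',cv2.resize(S[60:180,260:380],(600,600),interpolation=2))"
```

```text
t 3.7 shift [-0.004  0.023  0.006] spin -0.004 pos [0.6519 0.0876 0.1917] ch [199.3  30.5] F [-0.92  0.19  0.32] grip 68.7 0.0
```

View pics/p2.png

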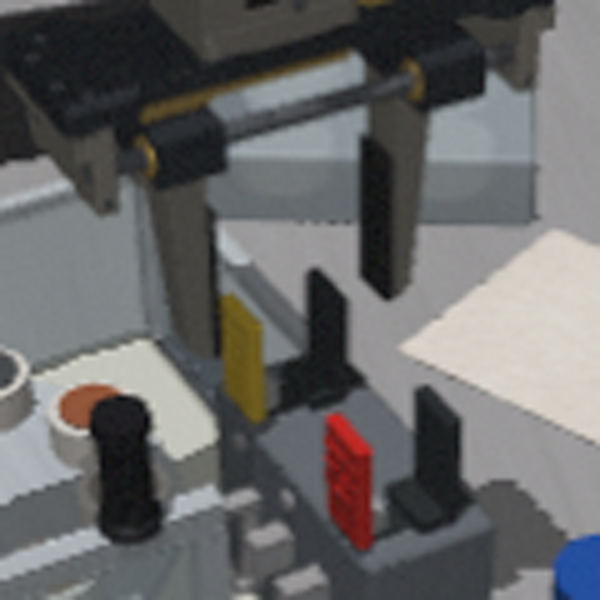

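The yellow tab is still at rest. The fingers look higher or further back than the computed pose says (crop: tips at (200,355) and (385,292)), so I'll compare them with the projected tips.

```bash
python3 -c "
from h import *
R=Ro.from_quat(ctrl.get_state()['ee_rot']).as_matrix();p=ctrl.get_state()['position']
for k in(-1,1):
  for i in (-1,1):
    q=p+R@np.array([i*.01,k*.0345,.025]);print(k,i,(proj('side',q)-[260,60])*5)
for x in (.176,.220):
  for y in(.017,.043): print(x,y,[((proj('side',np.r_[ch(x,y),z])-[260,60])*5).round() for z in(.155,.166,.201)])
"
```

```text
-1 -1 [221.79181101 406.20545215]
-1 1 [199.34335916 378.37248025]
1 -1 [379.74553247 353.55496673]
1 1 [355.6173339  327.11024198]
0.176 0.017 [array([253., 427.]), array([252., 404.]), array([249., 330.])]
0.176 0.043 [array([223., 391.]), array([222., 369.]), array([218., 295.])]
0.22 0.017 [array([353., 393.]), array([353., 370.]), array([352., 297.])]
0.22 0.043 [array([322., 358.]), array([321., 336.]), array([320., 263.])]
```

The tips look about 20 mm higher in the picture than stated, but they overlap the tabs either way. I'll go a few mm lower and close gently.

>>> {"method": "step_arm", "body": {
  "commands": [
    [[-0.01,0.035,0.02],0,0.5],
    [[-0.01,0.035,0.05],0,0.2],
    [[-0.01,0.035,0.05],0,-0.1],
    [[-0.01,0.035,0.05],0,-0.1],
    [[-0.01,0.035,0.05],0,-0.1],
    [[-0.01,0.035,0.05],0,-0.1]
  ]
}}

```text
clock: 4.25
position: [0.6537, 0.0864, 0.184]
ee_rot: [0.596, 0.803, -0.002, -0.001]
wrist_force: [-5.4, -2.0, 2.6]
grip_width: 0.453
grasp_force: 3.0
```

```bash
python3 -c "
from h import *
go(.203,.030,.185)
S=ctrl.snapshot('side')
cv2.imwrite('pics/p3.png',cv2.resize(S[60:180,260:380],(600,600),interpolation=2))"
```

```text
t 4.25 shift [ 0.009  0.019 -0.009] spin -0.004 pos [0.6537 0.0864 0.184 ] ch [200.7  28.9] F [-5.37 -1.99  2.56] grip 41.7 3.01
```

View pics/p3.png

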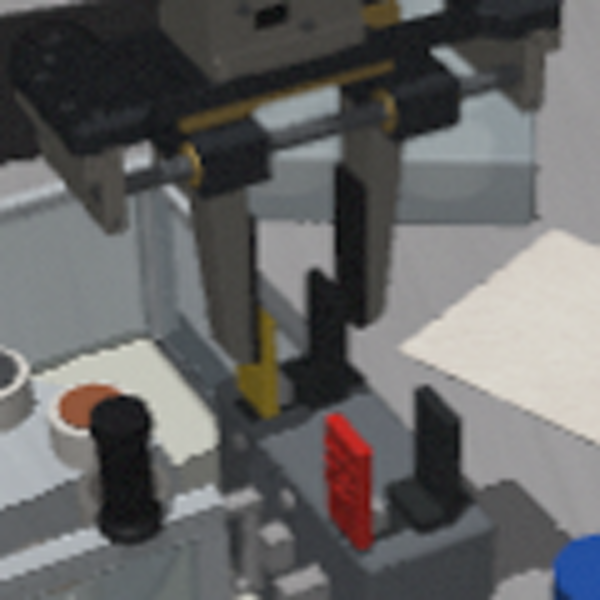

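The left finger is on the yellow tab (crop (265,365)) and has pushed it a little. The right finger is just short of the rest, so I'll close fully.

>>> {"method": "step_arm", "body": {
  "commands": [
    [[0,0,0],0,-0.25],
    [[0,0,0],0,-0.4],
    [[0,0,0],0,-0.6],
    [[0,0,0],0,-0.6],
    [[0,0,0],0,-0.6],
    [[0,0,0],0,-0.6]
  ],
  "force": 20
}}

```text
clock: 4.8
position: [0.6554, 0.087, 0.184]
ee_rot: [0.596, 0.803, -0.0, -0.0]
wrist_force: [1.4, -0.3, -3.5]
grip_width: 0.34
grasp_force: 20.0
```

```bash
python3 -c "
from h import *
go(.203,.030,.185)
S=ctrl.snapshot('side')
cv2.imwrite('pics/p4.png',cv2.resize(S[60:180,260:380],(600,600),interpolation=2))"
```

```text
t 4.8 shift [ 0.009  0.004 -0.008] spin -0.004 pos [0.6554 0.087  0.184 ] ch [202.5  28.9] F [ 1.39 -0.26 -3.48] grip 31.3 20.02
```

View pics/p4.png

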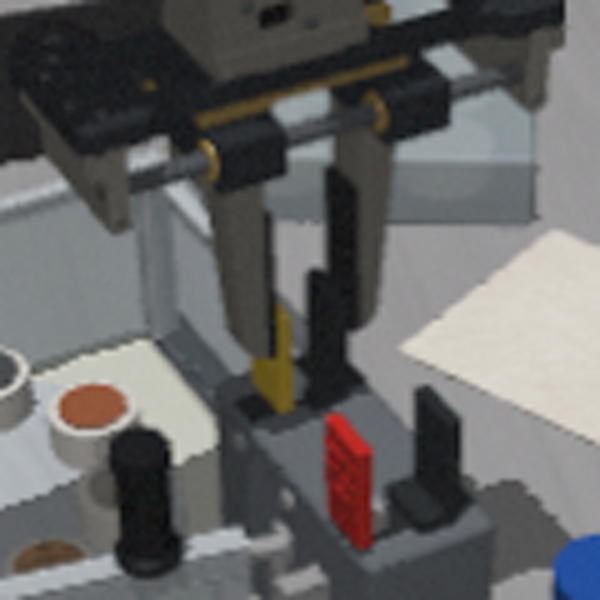

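Main catch is squeezed flat at 31.3 mm with 20 N, and the gate has sprung out: the knob moved to (143,480) in the crop. Next I'll hold briefly, release, rise, and shift 85 mm along -y to the red catch.

>>> {"method": "step_arm", "body": {
  "commands": [
    [[0,0,0],0,-0.6],
    [[0,0,0],0,-0.6],
    [[0,0,0],0,0.5],
    [[0,0,0],0,0.5],
    [[0,0,0],0,0.5],
    [[0,0,0],0,0.5],
    [[0,-0.01,-0.3],0,0.5],
    [[0,-0.01,-0.5],0,0.5],
    [[0,-0.01,-0.5],0,0.5],
    [[0,-0.01,-0.5],0,0.5]
  ]
}}

```text
clock: 5.68
position: [0.656, 0.0877, 0.2471]
ee_rot: [0.596, 0.803, 0.002, 0.002]
wrist_force: [-0.2, -0.3, 0.2]
grip_width: 0.75
grasp_force: 0.0
```

>>> {"method": "step_arm", "body": {
  "commands": [
    [[-0.3,0,0],0,0.5],
    [[-0.6,0,0],0,0.5],
    [[-0.7,0,0],0,0.5],
    [[-0.7,0,0],0,0.5],
    [[-0.7,0,0],0,0.5],
    [[-0.7,0,0],0,0.5]
  ]
}}

```text
clock: 6.18
position: [0.6781, 0.0083, 0.2438]
ee_rot: [0.595, 0.804, 0.0, -0.001]
wrist_force: [0.0, 0.6, 0.8]
grip_width: 0.754
grasp_force: 0.0
```

```bash
python3 -c "
from h import *
go(.2,-.055,.185)"
```

```text
t 6.18 shift [-0.017 -0.008  0.49 ] spin -0.003 pos [0.6781 0.0083 0.2438] ch [200.9 -53. ] F [0.   0.61 0.82] grip 69.4 0.0
```

>>> {"method": "step_arm", "body": {
  "commands": [
    [[-0.015,0,0.2],0,0.5],
    [[-0.015,0,0.4],0,0.5],
    [[-0.015,0,0.5],0,0.5],
    [[-0.015,0,0.5],0,0.5],
    [[-0.015,0,0.5],0,0.5],
    [[-0.015,0,0.5],0,0.5]
  ]
}}

```text
clock: 6.68
position: [0.6798, 0.0058, 0.1857]
ee_rot: [0.595, 0.803, 0.001, 0.001]
wrist_force: [-0.2, 0.7, 1.1]
grip_width: 0.752
grasp_force: 0.0
```

>>> {"method": "step_arm", "body": {
  "commands": [
    [[0,0,0],0,0.2],
    [[0,0,0],0,-0.1],
    [[0,0.01,0],0,-0.3],
    [[0,0.01,0],0,-0.6],
    [[0,0.01,0],0,-0.6],
    [[0,0.01,0],0,-0.6],
    [[0,0.01,0],0,-0.6],
    [[0,0.01,0],0,-0.6],
    [[0,0.01,0],0,-0.6],
    [[0,0.01,0],0,-0.6]
  ]
}}

```text
clock: 7.52
position: [0.6813, 0.0051, 0.1847]
ee_rot: [0.596, 0.803, 0.001, 0.001]
wrist_force: [4.9, -0.1, 0.2]
grip_width: 0.341
grasp_force: 20.1
```

```bash
python3 -c "
from h import *
go(.2025,-.055,.185)
S=ctrl.snapshot('side')
cv2.imwrite('pics/p5.png',cv2.resize(S[80:240,220:380],(600,600),interpolation=2))"
```

```text
t 7.52 shift [ 0.016 -0.005 -0.002] spin -0.004 pos [0.6813 0.0051 0.1847] ch [203. -57.] F [ 4.93 -0.08  0.19] grip 31.4 20.06
```

View pics/p5.png

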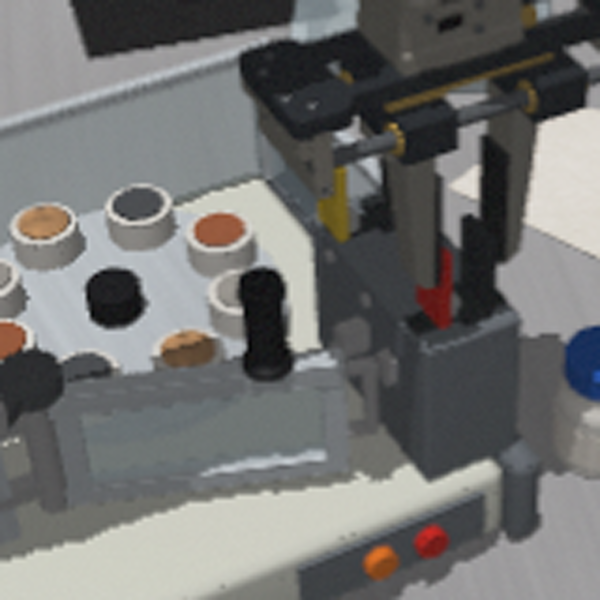

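The safety catch is squeezed flat (31.4 mm, 20 N). The gate has swung clear, with the knob cap at crop (262,280), which is image (290,155). I'll release, rise, and then measure the knob.

>>> {"method": "step_arm", "body": {
  "commands": [
    [[0,0,0],0,-0.6],
    [[0,0,0],0,-0.6],
    [[0,0,0],0,-0.6],
    [[0,0,0],0,0.5],
    [[0,0,0],0,0.5],
    [[0,0,0],0,0.5],
    [[0,0,0],0,0.5],
    [[0,-0.02,-0.3],0,0.5],
    [[0,-0.02,-0.6],0,0.5],
    [[0,-0.02,-0.6],0,0.5]
  ]
}}

```text
clock: 8.4
position: [0.6815, 0.0056, 0.2638]
ee_rot: [0.596, 0.803, 0.004, 0.004]
wrist_force: [1.6, 0.6, 1.0]
grip_width: 0.75
grasp_force: 0.0
```

```bash
python3 -c "
from h import *
go(.107,-.042,.25)
S=ctrl.snapshot('side')
g=cv2.cvtColor(S,cv2.COLOR_BGR2GRAY)[140:190,275:305]
m=(g<35).astype(np.uint8)
N,L,st,ce=cv2.connectedComponentsWithStats(m)
for i in range(1,N):
  if st[i,4]>20: print(st[i],ce[i])
k=max(range(1,N),key=lambda i:st[i,4]);x,y,w,h,_=st[k]
q=(275+x+w/2-.5,140+y+3.0);P=onz('side',q,.198);r=P[:2]-H
print(q,P,'angle',YAW-np.arctan2(r[1],r[0]),np.hypot(*r))
cv2.imwrite('pics/s6.png',S)
for a in(.3,.37,.45): print(a,proj('side',np.r_[ch(.115*np.cos(a),-.115*np.sin(a)),.198]))
"
```

```text
t 8.4 shift [ 0.117 -0.805  0.106] spin -0.004 pos [0.6815 0.0056 0.2638] ch [203.4 -56.6] F [1.62 0.57 0.95] grip 69.0 0.0
[  9  13  14  30 286] [15.23776224 27.25174825]
(np.float64(290.5), np.float64(156.0)) [ 0.58676941 -0.00783644  0.198     ] angle 0.36321170370191297 0.11650063797437749
0.3 [289.21419257 153.46579175]
0.37 [289.67350856 156.36478968]
0.45 [289.80905614 159.76413653]
```

>>> {"method": "step_arm", "body": {
  "commands": [
    [[0.05,-0.3,0],-0.07,0.3],
    [[0.1,-0.6,0],-0.14,0.3],
    [[0.13,-0.8,0],-0.22,0.3],
    [[0.13,-0.8,0],-0.22,0.3],
    [[0.13,-0.8,0],-0.22,0.3],
    [[0.13,-0.8,0],-0.22,0.3],
    [[0.13,-0.8,0],-0.22,0.3]
  ]
}}

```text
clock: 9.03
position: [0.5825, -0.0084, 0.2561]
ee_rot: [0.45, 0.893, 0.0, -0.0]
wrist_force: [0.1, 0.1, -0.4]
grip_width: 0.651
grasp_force: 0.0
```

```bash
python3 -c "
from h import *
go(.1075,-.041,.176)"
```

```text
t 9.03 shift [-0.01   0.021  0.667] spin 0.215 pos [ 0.5825 -0.0084  0.2561] ch [104.7 -40.7] F [ 0.08  0.08 -0.42] grip 59.9 0.0
```

>>> {"method": "step_arm", "body": {
  "commands": [
    [[-0.01,0.02,0.2],0,0.3],
    [[-0.01,0.02,0.4],0,0.3],
    [[-0.01,0.02,0.55],0,0.3],
    [[-0.01,0.02,0.65],0,0.3],
    [[-0.01,0.02,0.65],0,0.3],
    [[-0.01,0.02,0.65],0,0.3],
    [[-0.01,0.02,0.65],0,0.3]
  ]
}}

```text
clock: 9.62
position: [0.5853, -0.0077, 0.1793]
ee_rot: [0.449, 0.894, 0.001, 0.001]
wrist_force: [0.3, 0.8, -0.1]
grip_width: 0.649
grasp_force: 0.0
```

```bash
python3 -c "
from h import *
go(.1075,-.041,.176)
S=ctrl.snapshot('side')
cv2.imwrite('pics/p7.png',cv2.resize(S[80:230,210:360],(600,600),interpolation=2))"
```

```text
t 9.62 shift [-0.002 -0.001  0.027] spin 0.216 pos [ 0.5853 -0.0077  0.1793] ch [107.5 -40.8] F [ 0.28  0.79 -0.12] grip 59.7 0.0
```

View pics/p7.png

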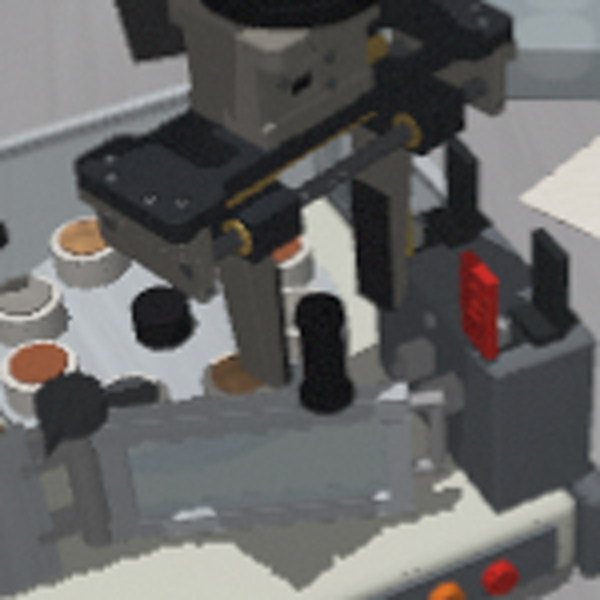

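The fingers straddle the knob: tips at crop (270,385) and (385,305), with the knob axis near (325,350). Closing on it now.

>>> {"method": "step_arm", "body": {
  "commands": [
    [[0,0,0],0,0],
    [[0,0,0],0,-0.3],
    [[0,0,0],0,-0.8],
    [[0,0,0],0,-0.8],
    [[0,0,0],0,-0.8],
    [[0,0,0],0,-0.8],
    [[0,0,0],0,-0.8]
  ],
  "force": 30
}}

```text
clock: 10.25
position: [0.5839, -0.0081, 0.1785]
ee_rot: [0.449, 0.894, -0.0, -0.0]
wrist_force: [-1.9, 0.4, 2.0]
grip_width: 0.237
grasp_force: 30.0
```

```bash
cat >> h.py <<'E'
def arc(th):
    """tool-unit shifts from the present pose to the knob's arc at angles th, TCP offset from knob kept at zero"""
    s=ctrl.get_state();R=Ro.from_quat(s["ee_rot"]).as_matrix()
    r=s["position"][:2]-H; print("angle",YAW-np.arctan2(r[1],r[0]),"r",np.hypot(*r))
    for t in th:
        d=R.T@np.r_[ch(.115*np.cos(t),-.115*np.sin(t))-s["position"][:2],0]/.12; print(t,d[:2].round(3))
E
python3 -c "
from h import *
go(.1075,-.041,.176); arc(np.arange(.4,1.3,.1))"
```

```text
t 10.25 shift [-0.005  0.011  0.021] spin 0.216 pos [ 0.5839 -0.0081  0.1785] ch [106.1 -40.8] F [-1.87  0.42  1.97] grip 21.8 30.0
angle 0.36747670323144394 r 0.11369686410264487
0.4 [-0.03  -0.012]
0.5 [-0.098 -0.08 ]
0.6 [-0.158 -0.155]
0.7 [-0.211 -0.235]
0.7999999999999999 [-0.255 -0.32 ]
0.8999999999999999 [-0.291 -0.409]
0.9999999999999999 [-0.318 -0.501]
1.0999999999999999 [-0.335 -0.595]
1.1999999999999997 [-0.343 -0.69 ]
```

>>> {"method": "step_arm", "body": {
  "commands": [
    [[-0.03,-0.01,0],0,-0.8],
    [[-0.1,-0.08,0],0,-0.8],
    [[-0.16,-0.155,0],0,-0.8],
    [[-0.21,-0.235,0],0,-0.8],
    [[-0.255,-0.32,0],0,-0.8],
    [[-0.255,-0.32,0],0,-0.8],
    [[-0.255,-0.32,0],0,-0.8]
  ]
}}

```text
clock: 10.83
position: [0.5738, -0.0561, 0.1786]
ee_rot: [0.45, 0.893, 0.001, 0.002]
wrist_force: [8.1, -0.0, -5.7]
grip_width: 0.231
grasp_force: 30.0
```

```bash
python3 -c "
from h import *
go(.1075,-.041,.176); arc(np.arange(.8,1.7,.1))"
```

```text
t 10.83 shift [0.266 0.316 0.022] spin 0.215 pos [ 0.5738 -0.0561  0.1786] ch [ 82.3 -83.6] F [ 8.13 -0.05 -5.68] grip 21.3 30.0
angle 0.793685081260331 r 0.11731295481719133
0.8 [ 0.015 -0.014]
0.9 [-0.021 -0.103]
1.0 [-0.048 -0.195]
1.1 [-0.065 -0.289]
1.2 [-0.073 -0.384]
1.2999999999999998 [-0.072 -0.48 ]
1.4 [-0.06  -0.575]
1.5 [-0.04  -0.669]
1.5999999999999999 [-0.01 -0.76]
```

>>> {"method": "step_arm", "body": {
  "commands": [
    [[-0.02,-0.09,0],0,-0.8],
    [[-0.05,-0.18,0],0,-0.8],
    [[-0.07,-0.28,0],0,-0.8],
    [[-0.08,-0.375,0],0,-0.8],
    [[-0.08,-0.47,0],0,-0.8],
    [[-0.07,-0.565,0],0,-0.8],
    [[-0.07,-0.565,0],0,-0.8],
    [[-0.07,-0.565,0],0,-0.8]
  ]
}}

```text
clock: 11.5
position: [0.5253, -0.1041, 0.1792]
ee_rot: [0.45, 0.893, 0.001, 0.003]
wrist_force: [8.4, -1.5, -4.9]
grip_width: 0.232
grasp_force: 30.0
```

```bash
python3 -c "
from h import *
go(.1075,-.041,.176); arc(np.arange(1.4,1.7,.05))
S=ctrl.snapshot('side')
cv2.imwrite('pics/p8.png',cv2.resize(S[80:280,180:380],(600,600),interpolation=2))"
```

```text
t 11.5 shift [0.347 0.879 0.03 ] spin 0.215 pos [ 0.5253 -0.1041  0.1792] ch [  21.7 -115.2] F [ 8.37 -1.5  -4.87] grip 21.4 30.0
angle 1.3845350722879617 r 0.11721426862275532
1.4 [ 0.021 -0.012]
1.45 [ 0.03  -0.059]
1.5 [ 0.041 -0.105]
1.55 [ 0.055 -0.151]
1.6 [ 0.071 -0.196]
1.6500000000000001 [ 0.089 -0.241]
1.7000000000000002 [ 0.11  -0.284]
```

View pics/p8.png

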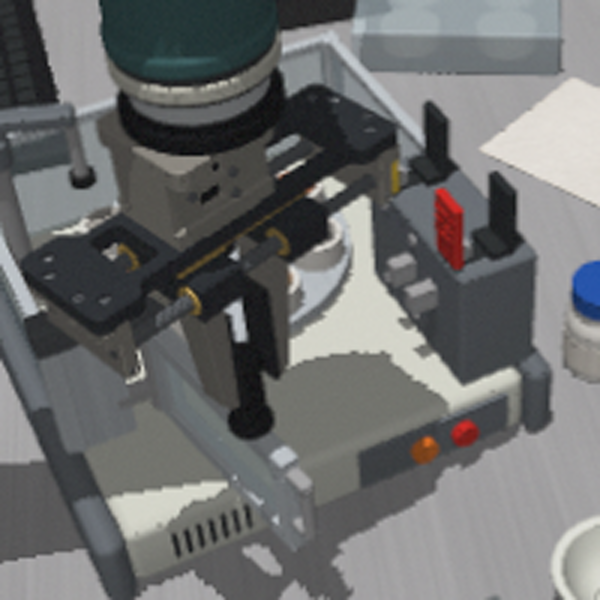

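The gate is past the detent and the knob is still between the fingers (crop (250,380)). I'll swing on to the stop.

>>> {"method": "step_arm", "body": {
  "commands": [
    [[0.01,-0.06,0],0,-0.8],
    [[0.02,-0.11,0],0,-0.8],
    [[0.035,-0.155,0],0,-0.8],
    [[0.05,-0.2,0],0,-0.8],
    [[0.07,-0.24,0],0,-0.8],
    [[0.07,-0.24,0],0,-0.8],
    [[0.07,-0.24,0],0,-0.8],
    [[0.07,-0.24,0],0,-0.8],
    [[0.07,-0.24,0],0,-0.8],
    [[0.07,-0.24,0],0,-0.8]
  ]
}}

```text
clock: 12.38
position: [0.4975, -0.1132, 0.1793]
ee_rot: [0.449, 0.893, 0.002, 0.003]
wrist_force: [7.9, -0.9, -3.3]
grip_width: 0.233
grasp_force: 30.0
```

```bash
python3 -c "
from h import *
go(.1075,-.041,.176); arc([1.6,1.65])
S=ctrl.snapshot('side')
cv2.imwrite('pics/p9.png',cv2.resize(S[80:340,160:420],(600,600),interpolation=2))"
```

```text
t 12.38 shift [0.268 1.111 0.033] spin 0.216 pos [ 0.4975 -0.1132  0.1793] ch [  -7.5 -115.7] F [ 7.87 -0.89 -3.3 ] grip 21.5 30.0
angle 1.6358738604784753 r 0.11592217296060175
1.6 [-0.006  0.035]
1.65 [ 0.012 -0.009]
```

View pics/p9.png

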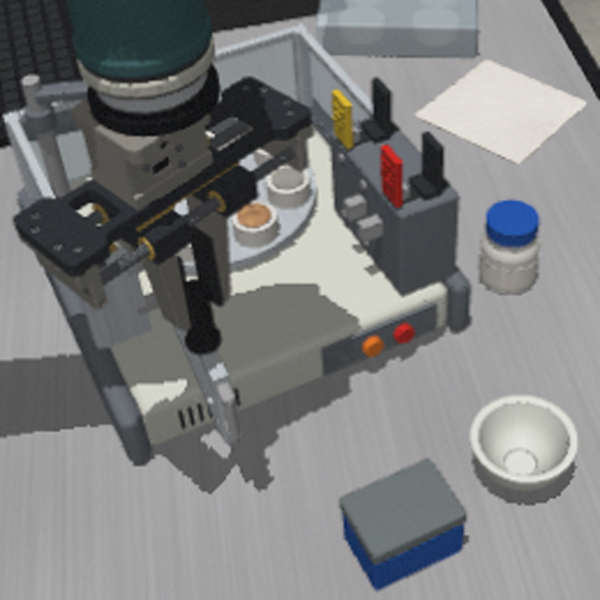

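The gate stands open at about 1.63 rad, held by the knob. Both catches are back out, and the jar, mortar and box haven't moved. I'll let it settle, then hand in.

>>> {"method": "step_arm", "body": {
  "commands": [
    [[0,0,0],0,-0.8],
    [[0,0,0],0,-0.8],
    [[0,0,0],0,-0.8],
    [[0,0,0],0,-0.8],
    [[0,0,0],0,-0.8],
    [[0,0,0],0,-0.8]
  ]
}}

```text
clock: 12.93
position: [0.4975, -0.1133, 0.1793]
ee_rot: [0.449, 0.893, 0.002, 0.003]
wrist_force: [6.4, -0.2, -3.1]
grip_width: 0.236
grasp_force: 30.0
```

```bash
python3 -c "
from h import *
arc([]); s=ctrl.get_state(); print(abs(s['qd']).max(),s['grasp_force'],s['wrist_force']); print(ctrl.sign_off())"
```

```text
angle 1.6358721623997636 r 0.11596555810506581
0.0017712577414655533 29.999299082555808 [ 6.44587179 -0.19414838 -3.0852462 ]
the job is handed in; nothing more can be done
None
```

I squeezed both catches in order and swung the gate to about 1.63 rad (computed from the arm's pose), holding it there by the knob at 30 N; the catches are back out, the bystanders look unmoved, and I handed the job in at about 13 s, with no verdict returned.

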